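Free the stuck bung of the waste trap's clean-out

ROBOT

A 7-joint arm with a two-finger parallel gripper is mounted at the origin on the work surface. World frame = base frame: x ahead of the robot, y to its left, z up, the work surface at z = 0. Lengths are in m, angles in degrees, forces in N, time in s.
With the tool pointing down it reaches from about 0.425 to 0.875 m from the base axis. Payload 4.7 kg.
Tool frame: the origin (TCP) lies on the centre line of the jaws, within the pads' length; the fingertips stand ahead of it and the grasp point (between the pads) lies 2 mm behind it (env.tip_reach is the x of the fingertips in the tool frame, in m); x points along the fingers, z is the direction in which the jaws open and shut, and the axes are right-handed (so a half turn about x gives the same grasp; the last joint's range is limited). The gripper opens to 87 mm and grips with 3 to 60 N. Pads are 19 mm wide; open, the fingers measure 117 mm over their backs; the gripper's body (75 mm by 190 mm) begins 51 mm behind the grasp point.
Start: joints at [73.631, 18.392, -4.016, 83.108, 1.295, 78.541, -3.26], TCP at [0.192, -0.621, 0.24] pointing down, gripper open.
Joint ranges: [-163.93, 163.93], [-17.29, 119.83], [-79.2, 71.16], [3.27, 140.29], [-89.18, 269.18], [5.43, 117.66], [-154.24, 154.24]. Speed limits (degrees/s): [147.25, 147.25, 180, 180, 180, 180, 180].

INTERFACE

Orientations are given as [roll, pitch, yaw] about the fixed x, y, z axes, in that order (R = Rz(yaw) Ry(pitch) Rx(roll)).
In Python, from cell import telemetry, optics, env, models gives the robot as it stands.
- The arm moves only by the shell command python3 -m pendant 'ROWS' [FORCE]. ROWS is JSON, a list of rows, each a list of 3 entries, a list of its own where there are three numbers: the finger opening in mm, from 0 to 87, then the shift along the tool's x, y, z in mm, then the turn, a rotation vector about the tool's x, y, z in rad. A call has 1 to 10 rows; each row is the pose to reach, as a shift and turn from the pose commanded when the call began, along the tool's axes at that moment; what a row does not reach only later rows make up. A row lasts 1/12 s, in which the tool goes at most 41.7 mm and 7.16 degrees, less where a joint would pass 70% of its speed; a pose out of reach is approached as far as the arm can. A call with a gripper value outside its range is refused whole. The fingers move at their own pace and stop on an object; FORCE is the grip in N (left out, the last holds). Time passes only in rows, so rows that repeat a pose let the fingers close. It gives the time, the measured TCP pose, the force and the opening at its end, in the units of the state.
- telemetry.get_obs(): the state, without advancing time (a new reading comes with each control period).
- optics.read_camera(name): name is "scene" or "top"; returns a dict with "image" (420x560x3 uint8, blue, green, red), "range_z" (420x560 float32, m along the optical axis (not along the pixel's ray), 0 where there is no reading), "fx", "fy", "cx", "cy" (pixels), "cam_to_world" (4x4, takes a point from camera to world coordinates). Camera axes: x right, y up, looking along -z (the intrinsics and any distortion apply to the point x, -y, -z); pixel columns grow to the right and rows downward; lengths in m; the calibration is good to about 2 mm. A picture is of the moment at which its call begins.
- env.sign_off(): hands the job in, once; it reports no verdict.
Trained networks look in the newest picture that a camera, given by its name, has taken for a name from the list of things; names that differ only in an ending like _2 or _b are one class to them, and where a whole thing is asked for, a point or a joint stands for the part that bears it (a point fixed in the world has none). Each returns a list of dicts, best first, with "confidence" (0 to 1); they miss things now and then, are a little off and sometimes report something else, mostly with a low value. They report only what shows in the picture. A call takes as long as a camera call.
- models.masks_of(camera, label): "pixels" (420x560 bool, what is visible of it) and "extent" ([left, top, right, bottom] as shares, 0 to 1, of the picture: columns of its width, rows of its height, round what is visible of it).
- models.landmark_of(camera, label): "centre" ([row, column] as shares, 0 to 1, of the picture: columns of its width, rows of its height: a listed point, or the origin of a listed thing).
The state is a dict: "time_s": time; "qpos": joint angles; "joint_velocities": joint speeds; "effort": joint torques, N m; "tool_pos": TCP position; "tool_rot": TCP orientation; "force": force on the tool from outside, world axes, zero at the start; "wrist_torque": the same for the moment, N m; "grip_width": finger opening in m.
Only numpy, scipy, OpenCV 4.12 (cv2) and the standard library are available. Lean on these libraries where they do the work, as an engineer would, in place of code of your own. Each camera call takes 0.05 s, during which the arm holds its last target.

TASK

The red tapered bung is stuck in the leaning clean-out stub of the waste trap. Grip it by its grip, rock it from side to side while lifting lightly until it comes free, without pulling the push-fitted stub out of the trap, then set it down (no dropping) inside the blue scoop and let go. Leave the other things where they stand, and the scoop upright and about where it is.

Things in the scene. Friction and masses are not known exactly. Their poses are not given: they have to be found in the camera images.
- bung: Red rigid bung, 86 mm long, about 70 g. Origin: centre of its foot (inner end); +z runs to the grip. Along z: bead 28 mm across (0 to 6 mm), groove 21 mm across (6 to 18), taper from 30 mm across at 18 to 38.8 mm at 40, then a flat grip to 86. At the start it is seated with its foot 36 mm below the mouth, axes parallel to the mouth's.
- bung_grip (a point): Point on the bung's axis, 70 mm from its foot, in the flat grip, which is 18 mm thick along x (pinch it along x) and 26 mm wide along y; the grip goes on 16 mm above this point. Axes as the bung's. Seated, this point is 34 mm above the mouth. Rigid plastic: grip it firmly (60 to 100 N).
- bung_mid (a point): Middle of the bung, on its axis, 43 mm from its foot. Axes as the bung's.
- mouth (a point): Centre of the mouth of the grey clean-out stub, level with its rim (58 mm across outside, opening 37 mm). z points out along the stub, which leans 28 degrees from vertical; x is square to z in the plane of the lean, on the upper side. The stub stands on a white round trap fixed to the tray, 96 mm across, 90 mm high, its outlet pipe (70 mm high) reaching 200 mm from the trap's axis towards the mouth's +y.
- lips (a point): Point on the stub's axis 23 mm below the mouth, where two stiff rubber lips hook into the bung's groove from +x and -x: a straight pull lifts the bung some 4 mm, then binds. Leaning the bung 8 to 14 degrees about the mouth's y axis (centre: the mouth) pushes back the lip its foot swings towards, against 12 N; it stays back. Do both sides. The lean needed varies: try a light pull.
- stub (a joint): How far the stub has been drawn out of the trap along its axis, m; 0 is home. It is sprung, 4 N for every mm; above 9 mm (36 N) it counts as pulled out.
- scoop: Loose blue scoop lying flat, 160 g. Origin: centre of the underside of its pan. Pan 150 mm along x by 110 mm along y, floor and walls 4 mm thick; side and back walls 38 mm high, front lip (-x) 14 mm high. A 20 mm thick handle runs from the back wall along +x to 175 mm from the origin, its top 44 mm high.
- jar: Glass jar with a yellow twist lid, 80 mm across, 110 mm high; origin under its centre. Bystander.
- bin: White pedal bin, 156 mm across, 182 mm high, its pedal 110 mm from its axis; origin under its centre. Bystander.
- cleaner: Green bottle, 68 mm across, 190 mm high; origin under its centre. Bystander.
- brush: Scrub brush, head 110 by 45 by 38 mm, its wooden handle reaching 180 mm from the head's centre; origin under the head's centre. Bystander.
- cap: Grey spare pipe cap, 60 mm across, 30 mm high; origin under its centre. Bystander.
- soap: White soap dish with green soap, 100 by 70 mm, 36 mm high; origin under its centre. Bystander.

How it is judged (in metres and radians):
On the way:
1. the bung is clear of the stub, its foot above the mouth (z of bung in the frame of mouth above 0.005 m), for 0.2 s.
At the end, for the whole second after the job is handed in: The middle of the bung is within the outline of the scoop's pan and under 75 mm above its underside, the bung resting on the scoop (standing or lying); both still (under 0.03 m/s); the scoop upright (within 0.15 rad) and within 60 mm of its start; the stub home (within 3 mm) (x of bung_mid in the frame of scoop between -0.075 and 0.075 m and y of bung_mid in the frame of scoop between -0.055 and 0.055 m and z of bung_mid in the frame of scoop between 0 and 0.075 m and contact force between bung and scoop above 0.1 N and linear speed of each of bung, scoop below 0.03 m/s and angle between scoop's own z axis and vertical below 0.15 rad and distance of scoop from where it was at the start of the episode below 0.06 m and value of joint stub below 0.003 m); the robot touches nothing.
It fails at once if the stub is pulled out of the trap (over 9 mm) (value of joint stub above 0.009 m).
It fails at once if the bung is dropped: it falls faster than 1.1 m/s out of the fingers (linear speed of bung above 1.1 m/s and contact force between the fingers and bung below 0.1 N).
It fails at once if a bystander is moved by more than 40 mm (distance of any of jar, brush, bin, cleaner, cap, soap from where it was at the start of the episode above 0.04 m).
It fails at once if the jar, the cleaner or the bin is knocked over (angle between any of jar, cleaner, bin's own z axis and vertical above 0.5 rad).
It also fails if it takes over 51 s, if anything falls off the work surface, if the arm or the gripper's body presses on something with over 40 N, if the wrist force passes 120 N, or if a joint passes its speed limit or range.

## Working session

There is one attempt and no reset: what is moved stays moved. The work goes in short steps, Python scripts to look and compute and a shell command to move; the robot and the scene stay as the last step left them, time stands still between calls to the robot, and variables do not carry over. Pictures are saved under pics/ and viewed, and the job is handed in when it is done.

```bash
ls; mkdir -p pics; python3 - <<'E'
from cell import telemetry, optics, env, models
import cv2,json
print(telemetry.get_obs()); print(env.tip_reach)
for c in("scene","top"):
    r=optics.read_camera(c); cv2.imwrite(f"pics/{c}0.png",r["image"]); print(c,r["fx"],r["fy"],r["cx"],r["cy"],r["cam_to_world"], [k for k in r])
    for l in ["bung","bung_grip","bung_mid","mouth","scoop","stub","jar","bin","cleaner","brush","cap","soap"]:
        try:
            print(l,[( [round(x*s) for x,s in zip(d["centre"],(420,560))],round(d["confidence"],2)) for d in models.landmark_of(c,l)])
        except Exception as e: print(l,e)
E
```

```text
pics
{'time_s': 0.0, 'qpos': array([73.62937706, 18.43954437, -4.01639312, 83.17545177,  1.29496163,
       78.54188381, -3.26143807]), 'joint_velocities': array([-0.01995141,  0.15917014, -0.00769121, -0.0155128 ,  0.00483733,
       -0.09269416,  0.02080278]), 'effort': array([ 7.62102663e-04, -4.91290712e+01, -4.03326424e-01, -3.12525952e+01,
       -6.39219303e-02,  4.37965686e-02,  1.68632951e-04]), 'tool_pos': array([ 0.19178098, -0.62050525,  0.23845131]), 'tool_rot': array([-177.1587165 ,   89.88823078,  110.02104023]), 'force': array([-0.45513943, -1.02965248,  0.30385808]), 'wrist_torque': array([0.0155903 , 0.02165002, 0.05721514]), 'grip_width': 0.08698047033447105}
0.017
scene 398.07202671745335 398.07202671745335 278.1117532673518 207.8895241670435 [[-0.38791823 -0.519121    0.76159887  1.55219374]
 [ 0.92168008 -0.22298996  0.31746073  0.42164036]
 [ 0.00502837  0.82509931  0.56496535  0.87730497]
 [ 0.          0.          0.          1.        ]] ['image', 'range_z', 'fx', 'fy', 'cx', 'cy', 'cam_to_world']
bung [([211, 272], 0.68)]
bung_grip [([196, 280], 0.47)]
bung
[... 396 characters left out ...]
 279.77606563483147 201.37489660557725 [[-0.00679927  0.98208812 -0.18829946  0.3774493 ]
 [-0.99994653 -0.00814472 -0.00637243 -0.00682036]
 [-0.00779193  0.18824607  0.98209099  1.05425539]
 [ 0.          0.          0.          1.        ]] ['image', 'range_z', 'fx', 'fy', 'cx', 'cy', 'cam_to_world']
bung [([201, 285], 0.67)]
bung_grip [([200, 276], 0.49)]
bung_mid [([202, 280], 0.59)]
mouth [([198, 277], 0.85)]
scoop [([236, 173], 0.71)]
stub it knows: bin, brush, bung, bung_grip, bung_mid, cap, cleaner, jar, lips, mouth, scoop, soap
jar [([249, 383], 0.93)]
bin [([170, 412], 0.97)]
cleaner [([152, 349], 0.73)]
brush [([176, 164], 0.91)]
cap [([270, 452], 0.78)]
soap [([266, 117], 0.94)]
```

View pics/scene0.png

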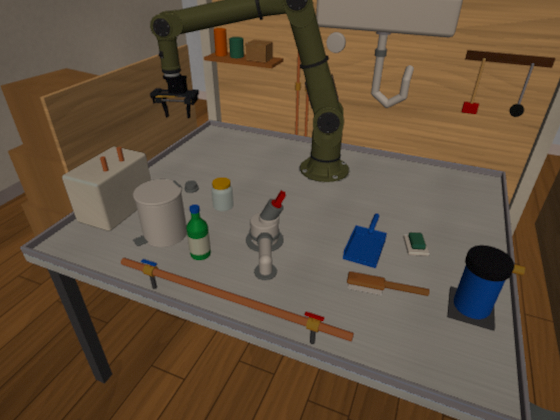

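View pics/top0.png

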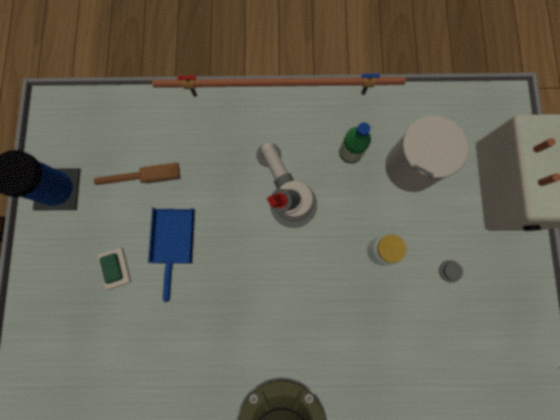

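```bash
cat > h.py <<'E'
from cell import telemetry, optics, env, models
import cv2, numpy as np
np.set_printoptions(precision=4,suppress=True)
def cloud(r):
    z=r["range_z"]; v,u=np.mgrid[:420,:560]
    P=np.stack([(u-r["cx"])/r["fx"]*z,-(v-r["cy"])/r["fy"]*z,-z],-1)
    T=r["cam_to_world"]; return P@T[:3,:3].T+T[:3,3]
def proj(r,P):
    T=r["cam_to_world"]; c=(np.atleast_2d(P)-T[:3,3])@T[:3,:3]
    return np.stack([r["cx"]+r["fx"]*c[:,0]/-c[:,2], r["cy"]-r["fy"]*c[:,1]/-c[:,2]],-1)
E
python3 - <<'E'
from h import *
for c in("scene","top"):
    r=optics.read_camera(c); W=cloud(r); np.savez(f"{c}0.npz",W=W,**r)
    for l in ["bung","mouth","scoop","soap","jar","cleaner","brush"]:
        for d in models.masks_of(c,l)[:1]:
            m=d["pixels"]&(r["range_z"]>0); p=W[m]
            print(c,l,round(d["confidence"],2),m.sum(),"med",np.median(p,0),"lo",np.percentile(p,3,0),"hi",np.percentile(p,97,0))
            np.save(f"m_{c}_{l}.npy",d["pixels"])
    im=cv2.resize(r["image"][120:270,200:350] if c=="top" else r["image"][150:300,200:350],None,fx=4,fy=4,interpolation=cv2.INTER_CUBIC); cv2.imwrite(f"pics/{c}_z.png",im)
E
```

```text
scene bung 0.68 633 med [ 0.4652 -0.2604  0.0766] lo [ 0.4179 -0.3009  0.0106] hi [ 0.4809 -0.2357  0.1139]
scene mouth 0.84 271 med [ 0.581  -0.011   0.1358] lo [ 0.5569 -0.0409  0.1093] hi [0.5912 0.0191 0.1636]
scene scoop 0.85 1440 med [0.4679 0.2934 0.0076] lo [0.3453 0.2406 0.0019] hi [0.561  0.3483 0.0435]
scene soap 0.71 465 med [0.4223 0.4499 0.0243] lo [0.3661 0.4146 0.0071] hi [0.4519 0.4885 0.0402]
scene jar 0.74 665 med [ 0.4643 -0.2609  0.072 ] lo [ 0.4078 -0.3037  0.0029] hi [ 0.4809 -0.2357  0.1139]
scene cleaner 0.56 913 med [ 0.7408 -0.189   0.1005] lo [ 0.7126 -0.2189  0.0146] hi [ 0.7559 -0.1689  0.1918]
scene brush 0.97 931 med [0.661  0.3632 0.0382] lo [0.6396 0.2894 0.0071] hi [0.6848 0.4981 0.0435]
top bung 0.61 268 med [0.5475 0.0059 0.1765] lo [ 0.533  -0.0136  0.0022] hi [0.5703 0.0306 0.1987]
top mouth 0.7 326 med [ 0.5586 -0.0254  0.1489] lo [ 0.5296 -0.0465  0.1117] hi [0.584  0.0041 0.1645]
top scoop 0.94 2774 med [0.4727 0.2975 0.0068] lo [0.3325 0.2399 0.0018] hi [0.5542 0.3472 0.0445]
top soap 0.8 995 med [0.3949 0.4426 0.0303] lo [0.3494 0.4133 0.0096] hi [0.4431 0.4865 0.04  ]
top jar 0.83 1051 med [ 0.4369 -0.2633  0.1094] lo [ 0.4016 -0.3045  0.0015] hi [ 0.4764 -0.2357  0.1138]
top cleaner 0.91 930 med [ 0.7063 -0.1932  0.1256] lo [ 0.6867 -0.2266  0.0109] hi [ 0.744  -0.1687  0.1924]
top brush 0.89 1080 med [0.6468 0.3605 0.0394] lo [0.6301 0.2838 0.0038] hi [0.6788 0.4985 0.0438]
```

```bash
python3 -c "
import cv2,numpy as np
cv2.imwrite('pics/zz.png',cv2.resize(np.hstack([cv2.imread('pics/scene_z.png'),cv2.imread('pics/top_z.png')]),(800,400)))"
```

```text
(no output)
```

View pics/zz.png

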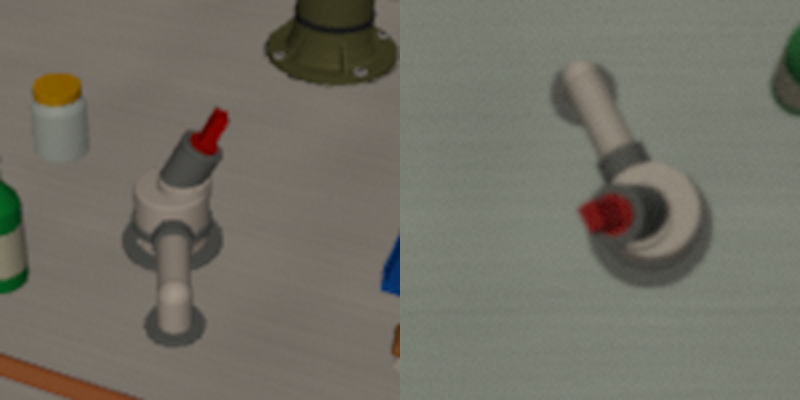

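```bash
cat > fit.py <<'E'
from h import *
from scipy.optimize import least_squares
R=[];G=[];pix=[]
for c in("scene","top"):
    f=np.load(f"{c}0.npz"); r={k:f[k] for k in f}; W=r["W"]; im=r["image"].astype(int); b,g,rd=im[...,0],im[...,1],im[...,2]
    near=(np.linalg.norm(W[...,:2]-[0.555,-0.01],axis=-1)<0.09)&(W[...,2]>0.06)&(r["range_z"]>0)
    red=near&(rd>1.8*g)&(rd>60)
    mx=im.max(-1); grey=near&~red&(mx<105)&(mx-im.min(-1)<25)&(W[...,2]>0.1)
    er=lambda m:m&~cv2.dilate(((r["range_z"]==0)).astype(np.uint8),np.ones((3,3))).astype(bool)
    R.append(W[red]);G.append(W[grey]); print(c,red.sum(),grey.sum())
    v,u=np.nonzero(red); print("red pix centroid",u.mean(),v.mean(), u.min(),u.max(),v.min(),v.max())
R=np.vstack(R);G=np.vstack(G)
def frame(yaw,lean=np.radians(28)):
    l=np.array([np.cos(yaw),np.sin(yaw),0]);u=np.array([0,0,1.])
    z=np.sin(lean)*l+np.cos(lean)*u; x=-np.cos(lean)*l+np.sin(lean)*u
    return np.stack([x,np.cross(z,x),z],1)
def box(p,lo,hi):
    c=(lo+hi)/2;h=(hi-lo)/2;q=abs(p-c)-h
    return np.linalg.norm(np.maximum(q,0),axis=1)+np.minimum(q.max(1),0)
def cyl(p,rad,z0,z1):
    q=np.stack([np.hypot(p[:,0],p[:,1])-rad,abs(p[:,2]-(z0+z1)/2)-(z1-z0)/2],1)
    return np.linalg.norm(np.maximum(q,0),axis=1)+np.minimum(q.max(1),0)
def res(s):
    F=frame(s[3]); a=(R-s[:3])@F; b=(G-s[:3])@F
    dr=np.minimum(box(a,np.array([-.009,-.013,.004]),np.array([.009,.013,.05])),cyl(a,.0194,-.002,.004))
    return np.r_[dr,cyl(b,.029,-.08,0)]*1000
if __name__=="__main__":
    for y0 in (60,90,120,150):
        o=least_squares(res,[.555,-.005,.155,np.radians(y0)],loss="soft_l1",f_scale=2.)
        print(o.cost,o.x[:3],np.degrees(o.x[3]),"med",np.median(abs(o.fun)),np.median(abs(o.fun[:len(R)])))
        F=frame(o.x[3]); print(" grip",o.x[:3]+F[:,2]*.034, "axis at z=.09:",o.x[:3]-F[:,2]*(o.x[2]-.09)/F[2,2])
    np.save("mouth.npy",o.x)
E
python3 fit.py
```

```text
scene 139 283
red pix centroid 278.32374100719426 199.6978417266187 271 285 191 207
top 223 352
red pix centroid 277.7130044843049 200.08071748878925 268 286 193 207
1215.237821602786 [ 0.5533 -0.0001  0.1512] 114.40650846050254 med 1.1103358181595806 0.915567615108916
 grip [0.5467 0.0144 0.1812] axis at z=.09: [ 0.5667 -0.0297  0.09  ]
1215.2378216673667 [ 0.5533 -0.0001  0.1512] 114.40643708827069 med 1.1103214559304817 0.9155738464595486
 grip [0.5467 0.0144 0.1812] axis at z=.09: [ 0.5667 -0.0297  0.09  ]
1215.2378216149914 [ 0.5533 -0.0001  0.1512] 114.40646799555695 med 1.1103283586463668 0.9155698001941108
 grip [0.5467 0.0144 0.1812] axis at z=.09: [ 0.5667 -0.0297  0.09  ]
1215.2378216174045 [ 0.5533 -0.0001  0.1512] 114.40646552725138 med 1.110327902257291 0.9155699429724858
 grip [0.5467 0.0144 0.1812] axis at z=.09: [ 0.5667 -0.0297  0.09  ]
```

```bash
python3 - <<'E'
from fit import *
P=[]
for c in("scene","top"):
    f=np.load(f"{c}0.npz");W=f["W"];im=f["image"].astype(int)
    m=(np.linalg.norm(W[...,:2]-[0.63,0.01],axis=-1)<0.2)&(W[...,2]>0.02)&(W[...,2]<.1)&(W[...,1]>-.12)&(W[...,1]<.12)&(f["range_z"]>0)
    P.append(W[m]); 
P=np.vstack(P)
near=P[np.linalg.norm(P[:,:2]-[.567,-.03],axis=1)<.06]
top=near[(near[:,2]>.085)&(near[:,2]<.095)]; print("toprange",top.min(0),top.max(0))
o=least_squares(lambda s:cyl(near-np.array([s[0],s[1],0]),.048,0,.09)*1000,[.567,-.03],loss="soft_l1",f_scale=2); print(o.x)
far=P[(np.linalg.norm(P[:,:2]-o.x,axis=1)>.07)&(np.linalg.norm(P[:,:2]-o.x,axis=1)<.16)&(P[:,2]>.05)&(P[:,2]<.075)]
d=far[:,:2]-o.x; print(len(far), np.degrees(np.median(np.arctan2(d[:,1],d[:,0]))), far[:,2].max())
E
```

```text
scene 139 283
red pix centroid 278.32374100719426 199.6978417266187 271 285 191 207
top 223 352
red pix centroid 277.7130044843049 200.08071748878925 268 286 193 207
toprange [ 0.5238 -0.0842  0.0851] [0.6221 0.0115 0.0949]
[ 0.5715 -0.0365]
725 26.145890531711277 0.07498519340746679
```

```bash
cat >> h.py <<'E'
from scipy.spatial.transform import Rotation as Ro
def pose():
    o=telemetry.get_obs(); return np.array(o["tool_pos"]),Ro.from_euler("xyz",o["tool_rot"],degrees=True).as_matrix(),o
def frame(yaw,lean=np.radians(28)):
    l=np.array([np.cos(yaw),np.sin(yaw),0]);u=np.array([0,0,1.])
    z=np.sin(lean)*l+np.cos(lean)*u; x=-np.cos(lean)*l+np.sin(lean)*u
    return np.stack([x,np.cross(z,x),z],1)
M=np.array([.5533,0,.1512]); MF=frame(np.radians(115.5))
def delta(p,Rt):
    q,R,o=pose(); print("shift mm",R.T@(p-q)*1000,"rotvec",Ro.from_matrix(R.T@Rt).as_rotvec())
def grasp(h,lean=0,sgn=1,lift=0):
    "TCP pose gripping bung at h above mouth(seated), bung leaned about mouth y by lean deg"
    L=MF@Ro.from_euler("y",lean,degrees=True).as_matrix()
    p=M+L[:,2]*(h-.002)+MF[:,2]*lift; x=-L[:,2]; z=sgn*L[:,0]
    return p,np.stack([x,np.cross(z,x),z],1)
E
python3 - <<'E'
from h import *
q,R,o=pose(); print(R)
for s in(1,-1): 
    p,T=grasp(.138,0,s); print(p); print(T); delta(p,T)
E
```

```text
[[-0.0001  0.9554  0.2953]
 [-0.0001  0.2953 -0.9554]
 [-1.     -0.0001  0.0001]]
[0.5258 0.0576 0.2713]
[[ 0.2021  0.9026  0.3801]
 [-0.4237  0.4305 -0.7969]
 [-0.8829  0.      0.4695]]
shift mm [ -31.7693  519.4182 -549.7861] rotvec [-0.1423 -0.4878  0.0356]
[0.5258 0.0576 0.2713]
[[ 0.2021 -0.9026 -0.3801]
 [-0.4237 -0.4305  0.7969]
 [-0.8829  0.     -0.4695]]
shift mm [ -31.7693  519.4182 -549.7861] rotvec [2.9111 0.0529 0.7257]
```

```bash
python3 -m pendant '[[70,[-60,0,0],[0,0,0]],[70,[-80,20,-20],[0,0,0]],[70,[-80,45,-50],[0,0,0]],[70,[-80,75,-80],[0,0,0]],[70,[-80,105,-110],[0,0,0]],[70,[-80,135,-140],[0,0,0]],[70,[-80,165,-170],[-0.03,-0.1,0.01]],[70,[-80,190,-200],[-0.06,-0.2,0.02]],[70,[-80,220,-230],[-0.09,-0.3,0.03]],[70,[-80,250,-260],[-0.14,-0.488,0.036]]]'; python3 - <<'E'
from h import *
p,T=grasp(.138); delta(p,T); print(pose()[2]["qpos"])
E
```

```text
time_s: 2.83
tool_pos: [0.3431, -0.3231, 0.312]
tool_rot: [0.6, 71.9, -65.9]
force: [0.2, 1.6, -0.1]
grip_width: 0.0703
shift mm [ -45.871   319.5719 -275.3176] rotvec [-0.0323 -0.1735  0.0105]
[ 51.0971 -17.1277 -14.4136 112.3353   4.8298  68.5134 -30.8998]
```

```bash
python3 -m pendant '[[70,[0,35,0],[0,0,0]],[70,[0,72,-5],[0,0,0]],[70,[0,105,-25],[0,0,0]],[70,[-5,140,-45],[0,0,0]],[70,[-10,170,-70],[-0.01,-0.04,0]],[70,[-15,200,-100],[-0.01,-0.08,0]],[70,[-20,230,-130],[-0.02,-0.1,0.01]],[70,[-25,260,-160],[-0.02,-0.13,0.01]],[70,[-30,290,-190],[-0.03,-0.17,0.01]],[70,[-40,310,-215],[-0.03,-0.17,0.01]]]'; python3 - <<'E'
from h import *
p,T=grasp(.138); delta(p,T); print(pose()[2]["qpos"])
E
```

```text
time_s: 3.67
tool_pos: [0.5409, -0.0098, 0.2887]
tool_rot: [0.6, 61.9, -64.8]
force: [1.8, 1.3, -0.4]
grip_width: 0.0701
shift mm [-16.3578  14.3003 -67.8517] rotvec [-0.015   0.0016  0.0026]
[ 33.49     0.6979 -52.8404 102.9125  29.5027  75.5811 -91.9567]
```

```bash
python3 -m pendant '[[70,[-8,8,-35],[-0.015,0,0]],[70,[-16,14,-68],[-0.015,0,0]],[70,[-16,14,-68],[-0.015,0,0]],[70,[-16,14,-68],[-0.015,0,0]],[70,[-16,14,-68],[-0.015,0,0]]]'; python3 - <<'E'
from h import *
p,T=grasp(.138); delta(p,T); print(pose()[2]["qpos"])
for c in("scene","top"):
    r=optics.read_camera(c); u=r["image"].copy()
    cv2.imwrite(f"pics/{c}_a.png",u[60:270,170:380])
a=np.hstack([cv2.imread(f"pics/{c}_a.png") for c in("scene","top")]); cv2.imwrite("pics/a.png",cv2.resize(a,(800,400),interpolation=cv2.INTER_CUBIC))
E
```

```text
time_s: 4.08
tool_pos: [0.5262, 0.0531, 0.2718]
tool_rot: [-0.3, 62.0, -65.1]
force: [-0.3, -0.5, 0.7]
grip_width: 0.0699
shift mm [-1.5078  1.5805 -4.0037] rotvec [-0.0031  0.0005  0.0047]
[  28.4931    3.5603  -56.7346  103.1735   31.6498   78.5882 -100.4292]
```

View pics/a.png

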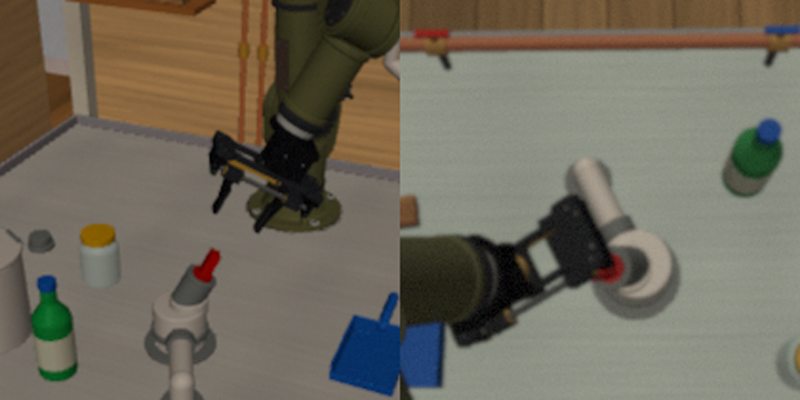

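```bash
python3 -m pendant '[[70,[15,1.5,-4],[0,0,0.005]],[70,[30,1.5,-4],[0,0,0.005]],[70,[45,1.5,-4],[0,0,0.005]],[70,[60,1.5,-4],[0,0,0.005]],[70,[75,1.5,-4],[0,0,0.005]],[70,[88,1.5,-4],[0,0,0.005]],[70,[98.5,1.5,-4],[0,0,0.005]],[70,[98.5,1.5,-4],[0,0,0.005]],[70,[98.5,1.5,-4],[0,0,0.005]]]'; python3 - <<'E'
from h import *
p,T=grasp(.038); delta(p,T); print(pose()[2]["qpos"])
for c in("scene","top"):
    r=optics.read_camera(c); u=r["image"].copy()
    cv2.imwrite(f"pics/{c}_a.png",u[130:235,220:325])
a=np.hstack([cv2.imread(f"pics/{c}_a.png") for c in("scene","top")]); cv2.imwrite("pics/b.png",cv2.resize(a,(800,400),interpolation=cv2.INTER_CUBIC))
E
```

```text
time_s: 4.93
tool_pos: [0.5452, 0.0154, 0.1821]
tool_rot: [0.1, 62.1, -64.6]
force: [0.2, 0.5, 0.7]
grip_width: 0.0696
shift mm [-0.5196  0.6475  0.8662] rotvec [-0.0026 -0.001   0.0004]
[  28.7184    9.9125  -54.4613  109.383    38.769    69.8113 -105.4581]
```

View pics/b.png

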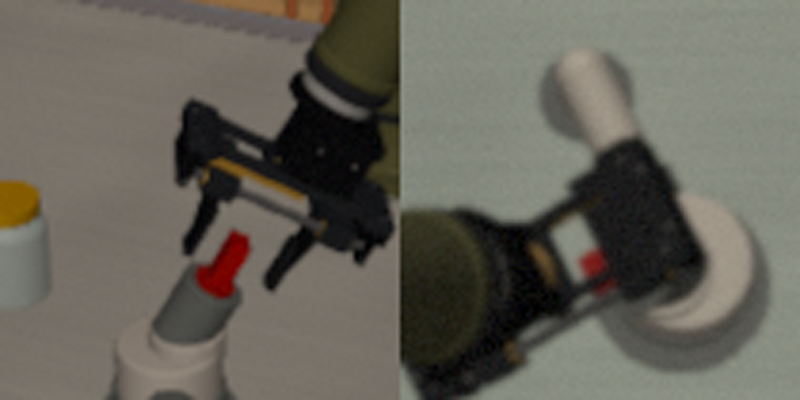

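```bash
python3 -m pendant '[[40,[0,0,0],[0,0,0]],[24,[0,0,0],[0,0,0]],[24,[0,0,0],[0,0,0]],[22,[0,0,0],[0,0,0]],[20,[0,0,0],[0,0,0]],[18,[0,0,0],[0,0,0]],[16,[0,0,0],[0,0,0]],[10,[0,0,0],[0,0,0]],[0,[0,0,0],[0,0,0]],[0,[0,0,0],[0,0,0]]]' 60;  python3 - <<'E'
from h import *
p,T=grasp(.038); delta(p,T); print(pose()[1].T@pose()[2]["force"],pose()[2]["wrist_torque"])
E
```

```text
time_s: 5.87
tool_pos: [0.5458, 0.0147, 0.1833]
tool_rot: [0.2, 61.9, -64.5]
force: [0.8, -1.8, 1.1]
grip_width: 0.0176
shift mm [ 0.0781  0.4174 -0.5277] rotvec [-0.0036  0.0016 -0.0004]
[-0.0349 -0.0129  2.2208] [-0.1177 -0.0744  0.0322]
```

```bash
python3 -m pendant '[[0,[-1.5,0,0],[0,0,0]],[0,[-1.5,0,0],[0,0,0]],[0,[-1.5,0,1.3],[0,0.035,0]],[0,[-1.4,0,2.5],[0,0.07,0]],[0,[-1.3,0,3.8],[0,0.105,0]],[0,[-1.1,0,5.0],[0,0.14,0]],[0,[-1,0,6.2],[0,0.175,0]],[0,[-1,0,6.2],[0,0.175,0]],[0,[-1,0,6.2],[0,0.175,0]]]';  python3 - <<'E'
from h import *
q,R,o=pose(); print("force tool",R.T@o["force"],"tq tool",R.T@o["wrist_torque"],"in mouth frame pos mm",MF.T@(q-M)*1000)
print("bung rot in mouth",Ro.from_matrix(MF.T@R@Ro.from_matrix(grasp(.038)[1]).as_matrix().T@MF).as_rotvec(degrees=True))
E
```

```text
time_s: 6.62
tool_pos: [0.5483, 0.0093, 0.1868]
tool_rot: [0.5, 71.9, -64.3]
force: [4.7, -5.5, -1.4]
grip_width: 0.0174
force tool [3.4681 1.8804 6.192 ] tq tool [ 0.0685 -1.3151  0.3049] in mouth frame pos mm [ 7.3942 -0.5404 36.4142]
bung rot in mouth [ 0.0409  9.8794 -0.2719]
```

```bash
python3 -m pendant '[[0,[0,0,1.5],[0,0.04,0]],[0,[0,0,1.5],[0,0.04,0]],[0,[0.1,0,-2],[0,-0.055,0]],[0,[0.3,0,-4.4],[0,-0.12,0]],[0,[0.6,0,-6.4],[0,-0.175,0]],[0,[1,0,-8.6],[0,-0.235,0]],[0,[1.6,0,-10.7],[0,-0.295,0]],[0,[2.2,0,-12.7],[0,-0.35,0]],[0,[2.7,0,-13.9],[0,-0.385,0]],[0,[2.7,0,-13.9],[0,-0.385,0]]]';  cat >> h.py <<'E'
def rep():
    q,R,o=pose(); print("force tool",R.T@o["force"],"tq tool",R.T@o["wrist_torque"],"in mouth frame pos mm",MF.T@(q-M)*1000)
    print("bung rot in mouth",Ro.from_matrix(MF.T@R@grasp(.038)[1].T@MF).as_rotvec(degrees=True))
E
python3 - <<'E'
from h import *
rep()
E
```

```text
time_s: 7.45
tool_pos: [0.5422, 0.0223, 0.1804]
tool_rot: [0.1, 49.6, -64.4]
force: [3.9, -7.3, 1.8]
grip_width: 0.0175
force tool [3.9691 0.3605 7.4197] tq tool [ 0.0091 -0.612   0.2347] in mouth frame pos mm [-8.33   -0.3976 37.4605]
bung rot in mouth [  0.0417 -12.3873  -0.037 ]
```

```bash
python3 - <<'E'
from h import *
for c in("scene","top"):
    r=optics.read_camera(c); u=r["image"].copy()
    cv2.imwrite(f"pics/{c}_a.png",u[150:255,220:325])
a=np.hstack([cv2.imread(f"pics/{c}_a.png") for c in("scene","top")]); cv2.imwrite("pics/c.png",cv2.resize(a,(800,400),interpolation=cv2.INTER_CUBIC))
rep()
E
python3 -m pendant '[[0,[0,0,0.5],[0,0.03,0]],[0,[0.2,0,2.5],[0,0.08,0]],[0,[0.4,0,4.9],[0,0.14,0]],[0,[0.8,0,7.7],[0,0.21,0]],[0,[0.8,0,7.7],[0,0.21,0]],[0,[0.8,0,7.7],[0,0.21,0]]]'
python3 -c "
from h import *
rep()"
```

```text
force tool [4.756  1.3467 5.0453] tq tool [-0.0353 -0.3222  0.2988] in mouth frame pos mm [-7.8839 -0.4387 37.0467]
bung rot in mouth [  0.0159 -12.2322  -0.1339]
time_s: 8.05
tool_pos: [0.5453, 0.0157, 0.1848]
tool_rot: [0.3, 61.8, -64.4]
force: [3.2, -5.5, 0.9]
grip_width: 0.018
force tool [2.2058 0.5173 6.0059] tq tool [ 0.0358 -0.8491  0.1056] in mouth frame pos mm [ 0.2478 -0.5111 37.9204]
bung rot in mouth [ 0.0356 -0.1719 -0.2711]
```

View pics/c.png

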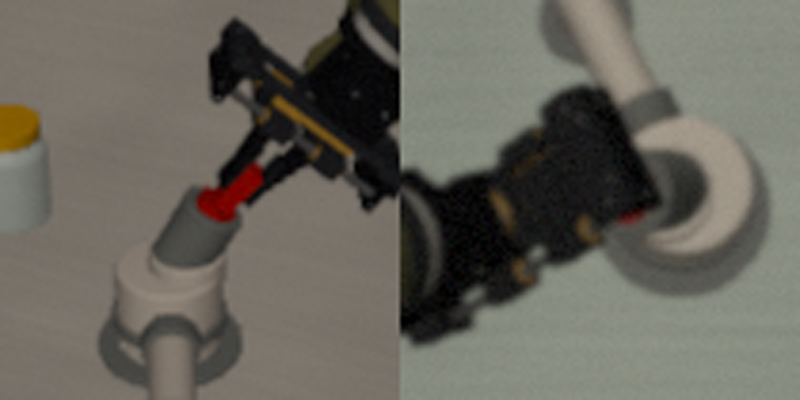

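```bash
python3 -m pendant '[[0,[-1,0,0],[0,0,0]],[0,[-2,0,0],[0,0,0]],[0,[-3,0,0],[0,0,0]],[0,[-4,0,0],[0,0,0]],[0,[-5,0,0],[0,0,0]],[0,[-5,0,0],[0,0,0]]]'
python3 -c "
from h import *
rep()"
```

```text
time_s: 8.55
tool_pos: [0.5438, 0.0183, 0.1883]
tool_rot: [0.0, 61.8, -64.5]
force: [3.9, -5.4, -0.9]
grip_width: 0.0178
force tool [3.9183 1.2242 5.362 ] tq tool [ 0.0423 -0.9176  0.2608] in mouth frame pos mm [-0.8365 -0.7036 42.4442]
bung rot in mouth [ 0.0064 -0.2243 -0.0351]
```

```bash
python3 -m pendant '[[0,[-1,0,0],[0,0,0]],[0,[-2,0,0],[0,0,0]],[0,[-3,0,0],[0,0,0]],[0,[-3,0,0],[0,0,0]]]'
python3 -c "
from h import *
rep()"
```

```text
time_s: 8.88
tool_pos: [0.5431, 0.019, 0.19]
tool_rot: [0.0, 61.8, -64.5]
force: [6.6, -6.2, -6.4]
grip_width: 0.0179
force tool [9.595 3.323 4.439] tq tool [-0.01   -0.9309  0.7631] in mouth frame pos mm [-0.8366 -0.971  44.3682]
bung rot in mouth [-0.017  -0.1824 -0.0465]
```

```bash
python3 -m pendant '[[0,[3,0,0],[0,0,0]],[0,[6,0,0],[0,0,0]],[0,[6.1,0,2],[0,0.053,0]],[0,[6.2,0,4],[0,0.106,0]],[0,[6.5,0,6],[0,0.16,0]],[0,[6.9,0,8],[0,0.212,0]],[0,[7.2,0,9.6],[0,0.255,0]],[0,[7.2,0,9.6],[0,0.255,0]]]'
python3 -c "
from h import *
rep()"
```

```text
time_s: 9.55
tool_pos: [0.5494, 0.0065, 0.1889]
tool_rot: [0.5, 76.5, -64.3]
force: [5.5, -6.5, -2.5]
grip_width: 0.0176
force tool [4.3124 2.1584 7.4185] tq tool [ 0.0267 -1.9183  0.3904] in mouth frame pos mm [11.0215 -0.6959 36.834 ]
bung rot in mouth [ 0.007  14.5373 -0.3122]
```

```bash
python3 -m pendant '[[0,[0.1,0,-3],[0,-0.075,0]],[0,[0.4,0,-6],[0,-0.15,0]],[0,[1,0,-9],[0,-0.23,0]],[0,[1.8,0,-12],[0,-0.31,0]],[0,[2.9,0,-15],[0,-0.39,0]],[0,[4,0,-17.5],[0,-0.46,0]],[0,[4.9,0,-19.5],[0,-0.51,0]],[0,[4.9,0,-19.5],[0,-0.51,0]]]'
python3 -c "
from h import *
rep()"
python3 -m pendant '[[0,[0.1,0,2],[0,0.05,0]],[0,[0.3,0,4],[0,0.1,0]],[0,[0.6,0,6.3],[0,0.16,0]],[0,[1,0,8.5],[0,0.22,0]],[0,[1.2,0,9.6],[0,0.255,0]],[0,[1.2,0,9.6],[0,0.255,0]]]'
python3 -c "
from h import *
rep()"
```

```text
time_s: 10.22
tool_pos: [0.5403, 0.0274, 0.1822]
tool_rot: [0.1, 46.8, -64.3]
force: [-4.1, -2.6, 16.8]
grip_width: 0.0177
force tool [-11.8819  -4.8225  11.86  ] tq tool [ 0.0377 -1.0561 -1.2607] in mouth frame pos mm [-12.2358   0.0482  41.6433]
bung rot in mouth [  0.1295 -15.1871   0.1017]
time_s: 10.72
tool_pos: [0.5449, 0.0171, 0.1867]
tool_rot: [0.4, 61.9, -64.4]
force: [2.6, -4.0, 3.4]
grip_width: 0.0176
force tool [-0.7491  0.6621  5.799 ] tq tool [ 0.079  -1.1356  0.092 ] in mouth frame pos mm [-0.1165 -0.2491 40.2804]
bung rot in mouth [ 0.0527 -0.1051 -0.2979]
```

```bash
python3 -m pendant '[[0,[-1,0,0],[0,0,0]],[0,[-2,0,0],[0,0,0]],[0,[-3,0,0],[0,0,0]],[0,[-4,0,0],[0,0,0]],[0,[-4,0,0],[0,0,0]]]'
python3 -c "
from h import *
rep()"
```

```text
time_s: 11.13
tool_pos: [0.5434, 0.0191, 0.1892]
tool_rot: [0.0, 61.7, -64.5]
force: [4.3, -6.9, 0.5]
grip_width: 0.0175
force tool [3.4115 0.9033 7.3526] tq tool [ 0.0201 -1.39    0.1005] in mouth frame pos mm [-1.1244 -0.7468 43.6723]
bung rot in mouth [-0.0082 -0.2776 -0.0555]
```

```bash
python3 -m pendant '[[0,[-1,0,0],[0,0,0]],[0,[-2,0,0],[0,0,0]],[0,[-3,0,0],[0,0,0]],[0,[-3,0,0],[0,0,0]]]'
python3 -c "
from h import *
rep()
r=optics.read_camera('scene'); u=r['image'][150:255,220:325]; t=optics.read_camera('top')['image'][150:255,220:325]
cv2.imwrite('pics/d.png',cv2.resize(np.hstack([u,t]),(800,400),interpolation=cv2.INTER_CUBIC))
"
```

```text
time_s: 11.47
tool_pos: [0.5425, 0.0205, 0.1916]
tool_rot: [-0.0, 61.7, -64.6]
force: [4.3, -6.5, -0.5]
grip_width: 0.0177
force tool [4.0678 1.1106 6.5807] tq tool [-0.0104 -1.321   0.109 ] in mouth frame pos mm [-1.4546 -0.9218 46.5623]
bung rot in mouth [-0.0296 -0.2581 -0.036 ]
```

View pics/d.png

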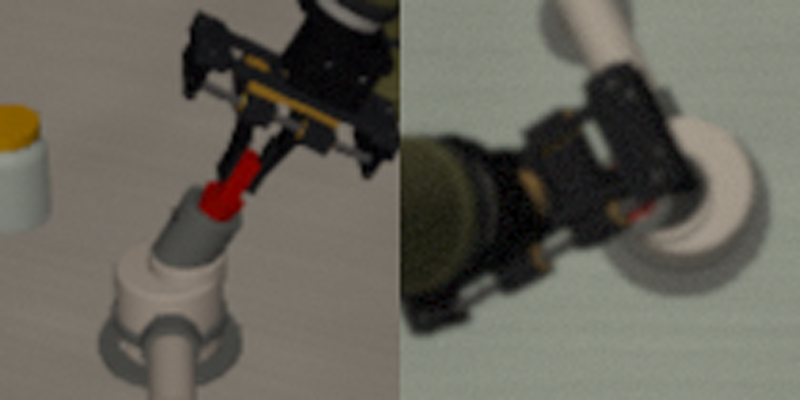

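```bash
cat >> h.py <<'E'
def redchk():
    for c in("scene","top"):
        r=optics.read_camera(c); W=cloud(r); im=r["image"].astype(int); b,g,rd=im[...,0],im[...,1],im[...,2]
        m=(np.linalg.norm(W-M,axis=-1)<.15)&(r["range_z"]>0)&(rd>1.8*g)&(rd>50)
        a=(W[m]-M)@MF*1000; print(c,m.sum(),"red h pct",np.percentile(a[:,2],[2,10,50,90,98]))
        w=abs(a[:,0])>11.5; print("   wide (taper) h",np.percentile(a[w,2],[5,50,95]) if w.sum() else None)
        mx=im.max(-1); G=(np.linalg.norm(W-M,axis=-1)<.05)&~m&(mx<105)&(mx>45)&(mx-im.min(-1)<25)
        q=(W[G]-M)@MF*1000; q=q[np.hypot(q[:,0],q[:,1])<32]; print("   grey h",np.percentile(q[:,2],[50,90,95,98]),len(q))
E
python3 -c "
from h import *
redchk();rep()
import h
for c in ('scene','top'):
    f=np.load(c+'0.npz'); r={k:f[k] for k in f}
    h.optics=type('o',(),{'read_camera':staticmethod(lambda n:{k:v for k,v in np.load(n+'0.npz').items()})})
redchk()
"
```

```text
scene 159 red h pct [-2.4604  2.2447 18.9718 57.4167 60.9895]
   wide (taper) h [-1.3505  9.4185 15.193 ]
   grey h [-15.4171   0.3317   1.4906  35.4331] 216
top 10 red h pct [ -7.3052  -0.8719  11.4808  26.8454 100.0223]
   wide (taper) h [118.3165 118.3165 118.3165]
   grey h [-1.1621  1.1738  1.937   2.3289] 95
force tool [3.3903 0.6033 7.1277] tq tool [-0.0273 -1.3817  0.0801] in mouth frame pos mm [-1.4233 -0.9309 46.5006]
bung rot in mouth [-0.0302 -0.2601 -0.0372]
scene 139 red h pct [-0.5037  1.3566 19.1233 47.1037 50.871 ]
   wide (taper) h [-0.3228  3.9055 38.5065]
   grey h [-17.5209  -0.0594   1.0873   1.6232] 204
top 224 red h pct [ 0.2376  2.5322 23.7683 49.4776 51.246 ]
   wide (taper) h [-2.434   3.4479  5.7041]
   grey h [-0.9364  1.237   1.7574  2.5702] 217
```

```bash
python3 -m pendant '[[0,[-2,0,0],[0,0,0]],[0,[-4,0,0],[0,0,0]],[0,[-6,0,0],[0,0,0]],[0,[-7,0,0],[0,0,0]]]'
python3 -c "
from h import *
rep()"
```

```text
time_s: 12.0
tool_pos: [0.5403, 0.0265, 0.197]
tool_rot: [0.1, 62.1, -64.4]
force: [0.6, -0.6, -1.0]
grip_width: 0.0176
force tool [1.3028 0.2556 0.2274] tq tool [-0.0282  0.6628  0.0074] in mouth frame pos mm [-4.5323 -0.3735 54.3229]
bung rot in mouth [0.0542 0.0755 0.0173]
```

```bash
python3 -m pendant '[[0,[-3,0,3],[0,0,0]],[0,[-8,0,4],[0,0,0]],[0,[-16,0,4],[0,0,0]],[0,[-24,0,4],[0,0,0]],[0,[-32,0,4],[0,0,0]],[0,[-42,0,4],[0,0,0]],[0,[-54,0,4],[0,0,0]],[0,[-68,0,4],[0,0,0]],[0,[-80,0,4],[0,0,0]],[0,[-80,0,4],[0,0,0]]]'
python3 -c "
from h import *
rep();print(pose()[2]['qpos'])
r=optics.read_camera('scene'); u=r['image'][100:310,200:480]
cv2.imwrite('pics/e.png',cv2.resize(u,(800,600),interpolation=cv2.INTER_CUBIC))
"
```

```text
time_s: 12.83
tool_pos: [0.5275, 0.0572, 0.2737]
tool_rot: [0.8, 61.9, -63.8]
force: [0.1, 0.6, -1.0]
grip_width: 0.0177
force tool [ 0.6736  0.3556 -0.9273] tq tool [0.0166 0.6365 0.0372] in mouth frame pos mm [  2.1332   1.3141 137.6388]
bung rot in mouth [ 0.328  -0.0725 -0.1645]
[  28.8127    3.3633  -57.3359  103.12     31.6126   78.2842 -100.5589]
```

View pics/e.png

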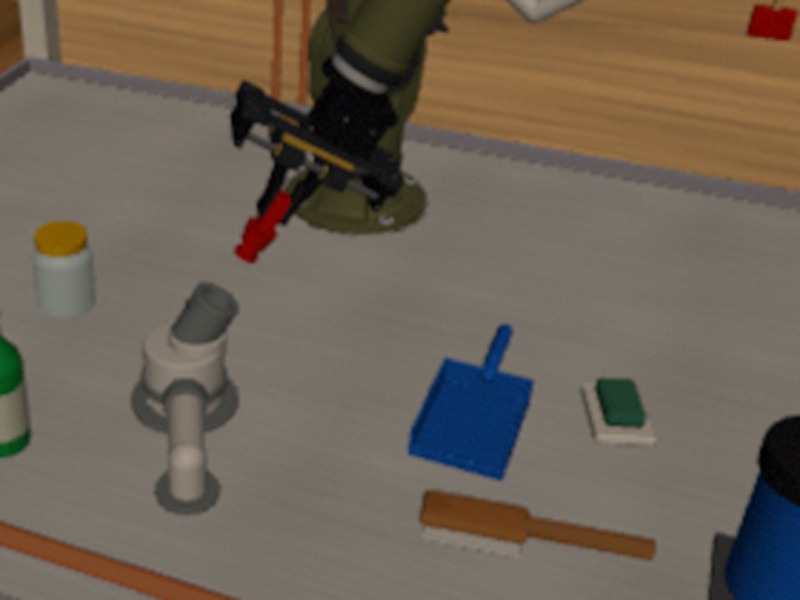

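```bash
python3 - <<'E'
from h import *
for c in("scene","top"):
    f=np.load(f"{c}0.npz");W=f["W"];m=np.load(f"m_{c}_scoop.npy")&(f["range_z"]>0)
    p=W[m]; fl=p[(p[:,2]<.012)&(p[:,2]>-.002)&(p[:,0]>.4)]; r=cv2.minAreaRect((fl[:,:2]*1000).astype(np.float32)); print(c,r,np.median(fl,0),len(fl))
    w=p[(p[:,2]>.03)]; print(" high",cv2.minAreaRect((w[:,:2]*1000).astype(np.float32)),)
    hd=p[(p[:,0]<.40)&(p[:,2]>.03)]; print(" handle",hd.mean(0),np.percentile(hd,[2,98],axis=0))
E
```

```text
scene ((487.1116943359375, 289.20440673828125), (122.69961547851562, 158.470947265625), 88.1346664428711) [0.4871 0.2918 0.0062] 901
 high ((439.41912841796875, 295.172607421875), (110.30879211425781, 244.2437744140625), 88.85343170166016)
 handle [0.3598 0.298  0.0434] [[0.3187 0.2878 0.0348]
 [0.3979 0.3065 0.0482]]
top ((482.6249084472656, 299.9916687011719), (125.14789581298828, 151.32518005371094), 87.1157455444336) [0.4837 0.2987 0.0055] 1850
 high ((434.5836181640625, 296.50799560546875), (111.85460662841797, 245.21365356445312), 88.53985595703125)
 handle [0.3559 0.2953 0.0425] [[0.3145 0.2871 0.034 ]
 [0.3988 0.306  0.0475]]
```

```bash
cat >> h.py <<'E'
S=np.array([.486,.295,0])
def down(p):
    q,R,o=pose(); x=np.array([0,0,-1.]); z=frame(np.radians(115.5),0)[:,0]
    delta(np.array(p),np.stack([x,np.cross(z,x),z],1))
E
python3 -c "
from h import *
down([.486,.295,.20])"
```

```text
shift mm [ -45.6539   65.0834 -240.1383] rotvec [-0.0021  0.4896 -0.0045]
```

```bash
python3 -m pendant '[[0,[-6,8,-25],[0,0.05,0]],[0,[-12,16,-55],[0,0.11,0]],[0,[-18,24,-85],[0,0.17,0]],[0,[-24,32,-115],[0,0.23,0]],[0,[-30,40,-145],[0,0.29,0]],[0,[-35,48,-175],[0,0.36,0]],[0,[-40,56,-205],[0,0.43,0]],[0,[-45,65,-240],[0,0.49,-0.004]],[0,[-45,65,-240],[0,0.49,-0.004]],[0,[-45,65,-240],[0,0.49,-0.004]]]'
python3 -c "
from h import *
down([.486,.295,.10]);print(pose()[2]['qpos'])
r=optics.read_camera('scene'); u=r['image'][100:310,200:480]
cv2.imwrite('pics/f.png',cv2.resize(u,(800,600),interpolation=cv2.INTER_CUBIC))
"
```

```text
time_s: 13.72
tool_pos: [0.4849, 0.2933, 0.1963]
tool_rot: [-114.2, 89.7, -178.8]
force: [-0.4, -0.5, -0.7]
grip_width: 0.0177
shift mm [96.3026  2.197  -0.8   ] rotvec [-0.0017 -0.0022  0.0048]
[  18.4077   20.175   -62.676    96.7599   18.313    74.6816 -112.4267]
```

View pics/f.png

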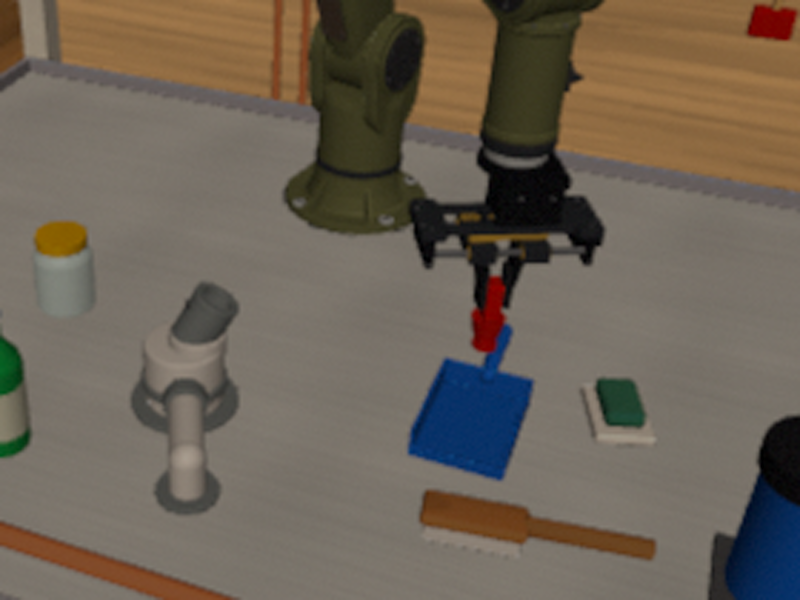

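```bash
python3 - <<'E'
from h import *
q,R,o=pose()
r=optics.read_camera("scene"); W=cloud(r); im=r["image"].astype(int)
m=(np.linalg.norm(W-q,axis=-1)<.12)&(im[...,2]>1.8*im[...,1])&(im[...,2]>50)
a=(W[m]-q)@R*1000
for lo in range(-20,80,8):
    s=a[(a[:,0]>=lo)&(a[:,0]<lo+8)]
    if len(s)>3: print(lo,len(s),np.median(s,0),s[:,2].min(),s[:,2].max())
print(np.percentile(a[:,0],[1,99]))
v,u=np.nonzero(m); print([ (vv,u[v==vv].min(),u[v==vv].max(), u[v==vv].mean()) for vv in range(v.min(),v.max()+1,3)])
P=np.array([q+R@[d,0,0] for d in (-.014,0,.03,.054,.072)]); print(proj(r,P))
E
```

```text
-20 18 [-14.3184   6.9848   0.6563] -7.063273697023046 10.285371685511585
-12 15 [-10.135   11.8763   0.8213] -9.148907317004968 9.590583113616235
-4 14 [-0.8716 11.516   1.7146] -9.977675198377451 8.193803361480027
4 15 [ 8.0581 12.4661  0.4261] -8.284900943547225 9.9006174295985
12 14 [14.7044 12.9518  1.7083] -9.19970685764012 9.577291413562357
20 14 [24.2517 12.8571 -0.9256] -7.184115270786703 7.26292955655653
28 39 [32.266  12.3739  7.3735] -15.762902057599591 18.11599418020106
36 18 [39.1306 15.3474  4.3962] -12.755544231450953 17.409104433350866
44 19 [48.2091 12.8084  5.8402] -10.667722540781028 15.538969582881345
52 9 [57.646  12.0683  4.0434] -1.2840001050523422 10.538801532248815
60 21 [65.7586  8.1627  2.1598] -12.919212923497222 13.608491449020605
68 14 [70.2053 10.9197  3.207 ] -12.393825088328141 13.325398194275598
[-15.1232  72.3328]
[(197, np.int64(371), np.int64(374), np.float64(372.5)), (200, np.int64(370), np.int64(376), np.float64(373.0)), (203, np.int64(370), np.int64(375), np.float64(372.6)), (206, np.int64(369), np.int64(375), np.float64(372.0)), (209, np.int64(366), np.int64(374), np.float64(370.0)), (212, np.int64(365), np.int64(375), np.float64(370.0)), (215, np.int64(365), np.int64(374), np.float64(369.5)), (218, np.int64(365), np.int64(373), np.float64(369.0)), (221, np.int64(366), np.int64(373), np.float64(369.5))]
[[372.4329 197.3321]
 [371.8067 201.1051]
 [370.4915 209.029 ]
 [369.4649 215.2149]
 [368.7092 219.7677]]
```

```bash
python3 -m pendant '[[0,[20,2,-1],[0,0,0]],[0,[40,2,-1],[0,0,0.004]],[0,[60,2,-1],[0,0,0.004]],[0,[80,2,-1],[0,0,0.004]],[0,[95,2,-1],[0,0,0.004]],[0,[105,2,-1],[0,0,0.004]],[0,[112,2,-1],[0,0,0.004]],[0,[112,2,-1],[0,0,0.004]],[0,[112,2,-1],[0,0,0.004]]]'
python3 -c "
from h import *
down([.486,.295,.078])
r=optics.read_camera('scene'); u=r['image'][150:300,300:450]
cv2.imwrite('pics/g.png',cv2.resize(u,(600,600),interpolation=cv2.INTER_CUBIC))
"
```

```text
time_s: 14.57
tool_pos: [0.4871, 0.2952, 0.0862]
tool_rot: [118.1, 89.8, 53.5]
force: [-0.2, 0.3, -1.2]
grip_width: 0.0175
shift mm [ 8.1887 -1.1089 -0.2578] rotvec [-0.0034 -0.0014 -0.0026]
```

View pics/g.png

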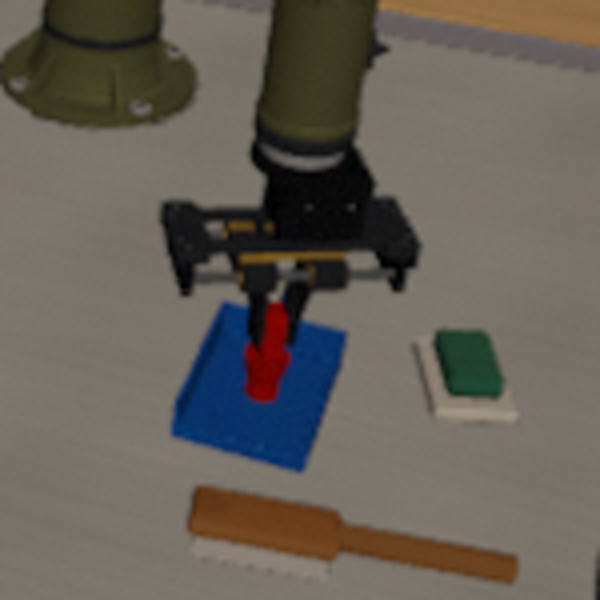

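Upright over the middle of the pan (foot at about (262,398) of the crop). Lowering until it touches.

```bash
python3 -m pendant '[[0,[2,0,0],[0,0,0]],[0,[4,0,0],[0,0,0]],[0,[6,0,0],[0,0,0]],[0,[7.5,0,0],[0,0,0]],[0,[8.5,0,0],[0,0,0]],[0,[8.5,0,0],[0,0,0]]]'
```

```text
time_s: 15.12
tool_pos: [0.487, 0.2953, 0.0785]
tool_rot: [103.2, 89.9, 38.5]
force: [-2.6, -1.9, 8.2]
grip_width: 0.0177
```

```bash
python3 -m pendant '[[0,[-0.5,0,0],[0,0,0]],[18,[-0.5,0,0],[0,0,0]],[22,[-0.5,0,0],[0,0,0]],[28,[-0.5,0,0],[0,0,0]],[38,[-0.5,0,0],[0,0,0]],[45,[-0.5,0,0],[0,0,0]],[45,[-0.5,0,0],[0,0,0]]]' 10
python3 -c "
from h import *
r=optics.read_camera('scene'); u=r['image'][150:300,300:450]
cv2.imwrite('pics/i.png',cv2.resize(u,(600,600),interpolation=cv2.INTER_CUBIC))
"
```

```text
time_s: 15.7
tool_pos: [0.4866, 0.2951, 0.0775]
tool_rot: [132.9, 89.9, 68.3]
force: [-0.6, -0.4, 0.2]
grip_width: 0.0399
```

View pics/i.png

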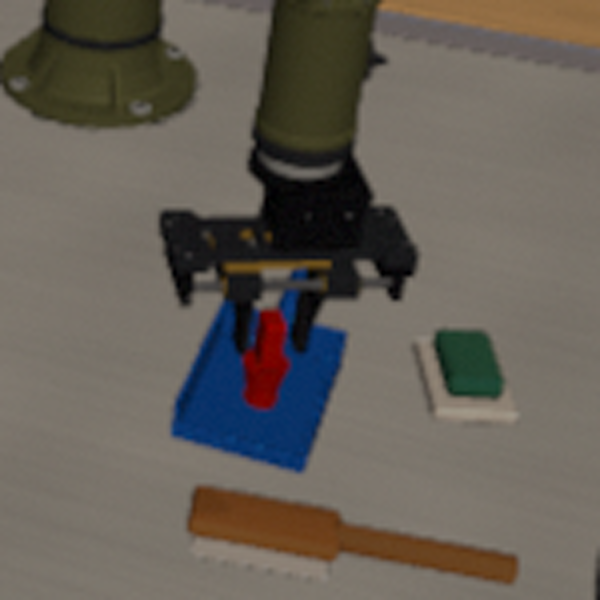

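Standing free. Retract straight up.

```bash
python3 -m pendant '[[45,[-10,0,0],[0,0,0]],[45,[-25,0,0],[0,0,0]],[45,[-50,0,0],[0,0,0]],[45,[-80,0,0],[0,0,0]],[45,[-110,0,0],[0,0,0]],[45,[-140,0,0],[0,0,0]],[45,[-140,0,0],[0,0,0]],[45,[-140,0,0],[0,0,0]]]'
python3 -c "
from h import *
r=optics.read_camera('scene'); u=r['image'][100:310,200:480]
cv2.imwrite('pics/j.png',cv2.resize(u,(800,600),interpolation=cv2.INTER_CUBIC))
W=cloud(r)
im=r['image'].astype(int);m=(im[...,2]>1.8*im[...,1])&(im[...,2]>50)&(np.linalg.norm(W[...,:2]-S[:2],axis=-1)<.08)
print(np.percentile(W[m],[3,50,97],axis=0)); G=(np.linalg.norm(W-M,axis=-1)<.05)&(im.max(-1)<105)
q=(W[G]-M)@MF*1000;q=q[np.hypot(q[:,0],q[:,1])<32];print('stub rim h',np.percentile(q[:,2],[90,95,98]))
"
```

```text
time_s: 16.42
tool_pos: [0.4876, 0.296, 0.221]
tool_rot: [97.0, 89.6, 32.3]
force: [0.3, -0.0, -0.5]
grip_width: 0.0452
[[0.4805 0.2802 0.0069]
 [0.4971 0.2968 0.0477]
 [0.5049 0.3105 0.0936]]
stub rim h [0.1952 0.8906 1.6001]
```

View pics/j.png

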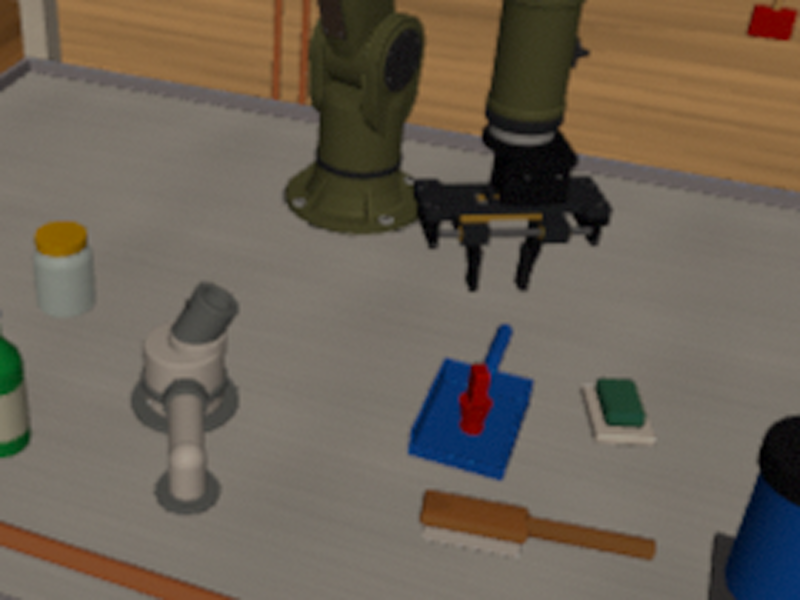

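The bung stands in the pan at about (475,400) in the crop. The scoop and bystanders haven't moved, the stub is home and the gripper is clear.

```bash
python3 -c "
from cell import env
print(env.sign_off())"
```

```text
the job is handed in; nothing more can be done
None
```

The bung is out of the stub and standing upright in the middle of the scoop. I handed the job in at about 16.5 s of the 51 s allowed; no verdict is reported.

- **Freeing it:** I gripped it at 60 N and rocked it to about +10 and −12°. A light pull after that still met rising resistance (about 10 N), so I lowered it and rocked again to about +14.5 and −15°. The second light pull brought it out at about 4 N. The highest axial force I read was about 12 N, well under the 36 N limit for the stub.
- **Setting it down:** I lowered it into the scoop, felt contact at about 8 N, opened the fingers and backed straight up.
- **Last picture before hand-in:** The bung stands still and upright near (0.49, 0.295) m, with its top about 94 mm above the table. That fits it standing on the pan floor. The stub rim is home within about 1 mm. The scoop and the bystanders in view had not visibly moved (jar, brush, soap, part of the cleaner). The bin and cap were outside that crop. The gripper was clear at a height of 0.22 m.
- **Unexplained reading:** While the bung was in the stub, the wrist showed a steady sideways force of about 5 to 7 N, even with the bung straight. It went away once the bung was free. A small error in my estimate of the mouth position is the likely cause.

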